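# Unlock and take the bayonet cap off the spindle stand

## Task

Take the cover cap off the spindle stand: press the stand's release button all the way down (it stays down), turn the cap by its cross bar a quarter turn anticlockwise as seen from above until it meets its stop, then lift it straight off. Set it down gently, upright in the middle of the wooden board, let go of it, and leave the other things on the bench where they are.

Things in the scene. Friction and masses are not known exactly. Their poses are not given: they have to be found in the camera images.
- stand: Upright bare steel stand fixed to the bench between two lathe chucks (tops 140 mm high): foot 96 mm across, column, collar 118 mm across at 120-134 mm height with two upright stops (tops at 160 mm) and the button's bracket. Origin: centre of the foot's underside; z up; x axis along the cap's bar while locked. Button axis 72 mm from the stand's axis, 135 degrees anticlockwise from x.
- nose (a point): Centre of the round seat for the cap, on the stand's axis, 145 mm above the bench. From it rises a spigot 40 mm across with two lugs, together a bar 68 mm long and 16 mm wide along the stand's x axis at 159 to 167 mm height, which hold the cap down until it is turned.
- button (a joint): The release button's travel in m: 0 up (locked), 0.012 fully down (free). Moves straight down against about 4 N of friction; it has no spring and stays where it is left. While it is up, a tooth on it stops the cap's ear, so that the cap cannot turn; from about 0.009 on the ear passes over it.
- button_top (a point): Centre of the flat round top of the dark release button, 24 mm across; 170 mm above the bench when up, 158 mm when down. The bar's ends pass above it as the cap turns (at 177 mm).
- cap: Loose aluminium cap, about 0.35 kg: ring plate 92 mm across, 12 mm thick, two slots along its y axis, a 9 mm rim ear, and a straight cross bar over the middle. Origin: centre of the plate's underside, z up. Locked: x axis along the stand's. With the button down it turns easily anticlockwise (from above) about 90 degrees to a stop; there (within 15 degrees) the lugs face the slots and it lifts off.
- cap_bar (a point): Centre of the cap's cross bar, on the cap's axis, 43 mm above the plate's underside; grasp here, across 16 mm, to lift. Bar along the cap's x axis, 140 mm long, 16 wide, 22 high; underside 32 and top 54 mm above the plate's underside (177 and 199 mm above the bench when seated); two small posts 42 mm from the middle carry it.
- board: Fixed dark wooden board, 140 x 140 x 30 mm, on the bench behind the middle lathe chuck. Origin: centre of its underside; top 30 mm above.
- spanner: Bystander: combination spanner, 196 mm long, lying flat behind the stand. Leave it.
- cap_screw_5: Bystander: black cap screw, 58 mm long, lying in front of the stand. Leave it.
- soft_jaw: Bystander: dark steel soft jaw, a block 34 x 72 x 34 mm, left of the board. Leave it.
Things that resemble listed ones, but are neither listed nor needed, are in the scene too. Several things have the shape of the cap; the one meant has the colours described above.

How it is judged:
On the way, in this order (a step that is already met when the one before it is completed fails the run):
1. the release button is pressed fully down while the cap is still seated and unturned (value of joint button above 0.0095 m and angle between the x axis of cap and the x axis of stand, either way round below 0.25 rad and z of cap in the frame of stand below 0.152 m), for 0.1 s.
2. the cap is turned a quarter turn (at least 69 degrees) while still seated (angle between the x axis of cap and the x axis of stand, either way round above 1.2 rad and z of cap in the frame of stand below 0.152 m and horizontal distance between cap and stand below 0.006 m), for 0.1 s.
3. the cap is lifted off, clear of the nose (z of cap in the frame of stand above 0.172 m), for 0.1 s.
At the end, for the whole second after the job is handed in: The cap stands upright (within 6 degrees), at rest, with its plate flat on the board's top and its centre within 40 mm of the board's centre; the release button is still down (more than 9.5 mm) (horizontal distance between cap and board below 0.04 m and z of cap in the frame of board between 0.025 and 0.035 m and angle between cap's own z axis and vertical below 0.1 rad and linear speed of cap below 0.02 m/s and angular speed of cap below 0.1 rad/s and value of joint button above 0.0095 m); the robot touches nothing.
It fails at once if the cap is dropped or slammed onto the board (reaches it faster than 0.5 m/s, a fall of over about 12 mm) (horizontal distance between cap and board below 0.1 m and z of cap in the frame of board below 0.06 m and linear speed of cap above 0.5 m/s).
It fails at once if a bystander is moved more than 30 mm (distance of any of soft_jaw, spanner, cap_screw_5 from where it was at the start of the episode above 0.03 m).
It also fails if it takes over 64 s, if anything falls off the work surface, if the arm or the gripper's body presses on something with over 40 N, if the wrist force passes 120 N, or if a joint passes its speed limit or range.

## Robot

A 7-joint arm with a two-finger parallel gripper is mounted at the origin on a cart in front of the work surface, level with it; the furniture and walls round the work are solid. World frame = base frame: x ahead of the robot, y to its left, z up, the work surface at z = 0. Lengths are in m, angles in rad, forces in N, time in s.
With the tool pointing down it reaches from about 0.4 to 0.85 m from the base axis. Payload 10.4 kg.
Tool frame: the origin (TCP) lies midway between the tips of the shut fingers; the grasp point (between the pads) lies 19 mm behind it; z points along the fingers, y is the line along which they close (so a half turn about z gives the same grasp; the last joint's range is limited). The gripper opens to 87 mm and grips with 3 to 60 N. Pads are 19 mm wide; open, the fingers measure 117 mm over their backs; the gripper's body (75 mm by 190 mm) begins 51 mm behind the grasp point.
Start: joints at [1.177, 0.332, -0.065, 1.46, 0.022, 1.35, -0.088], TCP at [0.226, -0.583, 0.223] pointing down, gripper open.
Joint ranges: [-2.6, 2.6], [-0.5, 2.12], [-1.47, 1.34], [0.16, 2.42], [-1.27, 4.41], [0.06, 2.06], [-2.6, 2.6]. Speed limits (rad/s): [2.22, 2.22, 2.79, 2.79, 3.14, 3.14, 3.14].

## Interface

Orientations are given as a unit quaternion [x, y, z, w].
In Python, from bench import r gives the robot as it stands.
- The arm moves only by the tool arm_command, never from a script. Its arguments are lists of equal length, an entry for each row: "xyz": the shift along the world's x, y, z in m, a list of three; "rot": the turn, a rotation vector about the world's x, y, z in rad, a list of three. In form: {"xyz": [[tx, ty, tz], ...], "rot": [[ax, ay, az], ...]}. A call has 1 to 20 rows; each row is the pose to reach, as a shift and turn from the pose commanded when the call began; what a row does not reach only later rows make up. A row lasts 1/12 s, in which the tool goes at most 41.7 mm and 7.16 degrees, less where a joint would pass 70% of its speed; a pose out of reach is approached as far as the arm can. A call with a gripper value outside its range is refused whole. "grip" is the opening, from 0 (shut) to 1 (fully open), set as the call begins (left out, the last holds). The fingers move at their own pace and stop on an object; "squeeze" is the grip in N (left out, the last holds). Time passes only in rows, so rows that repeat a pose let the fingers close. It gives the time, the measured TCP pose, the force, the opening and the grip force at its end, in the units of the state.
- r.read_state(): the state, without advancing time (a new reading comes with each control period).
- r.camera(name): name is "side" or "top"; returns the picture (384x512x3 uint8, red, green, blue); there is no depth.
- r.camera_model(name): a dict with "fx", "fy", "cx", "cy" (pixels), "T" (4x4, takes a point from camera to world coordinates). Camera axes: x right, y up, looking along -z (the intrinsics and any distortion apply to the point x, -y, -z); pixel columns grow to the right and rows downward; lengths in m; the calibration is good to about 2 mm. A picture is of the moment at which its call begins. camera_model takes no time and is no camera call.
- r.close_job(): hands the job in; it is judged then, once.
Trained networks look in the newest picture that a camera, given by its name, has taken for a name from the list of things; names that differ only in an ending like _2 or _b are one class to them, and where a whole thing is asked for, a point or a joint stands for the part that bears it (a point fixed in the world has none). Each returns a list of dicts, best first, with "conf" (0 to 1); they miss things now and then, are a little off and sometimes report something else, mostly with a low value. They report only what shows in the picture. A call takes as long as a camera call. They do not tell look-alikes from the thing itself.
- r.look_for(label, camera): "at" ([x, y, z] in m, in the coordinates of the camera as it stood for that picture, good to about 4 mm: the middle of the surface that is visible of it).
- r.spot_point(label, camera): "at" ([x, y, z] in m, in the coordinates of the camera as it stood for that picture, good to about 4 mm: a listed point, or the origin of a listed thing).
The state is a dict: "time": time; "joint_positions": joint angles; "joint_vel": joint speeds; "joint_torque": joint torques, N m; "ee_pos": TCP position; "eef_rot": TCP orientation; "ft_force": force on the tool from outside, world axes, zero at the start; "torque": the same for the moment, N m; "width": finger opening in m; "grip_force": force on a finger pad.
Only numpy, scipy, OpenCV 4.12 (cv2) and the standard library are available. Lean on these libraries where they do the work, as an engineer would, in place of code of your own. Each camera call takes 0.05 s, during which the arm holds its last target. There are 200 camera calls.

## Working session

There is one attempt and no reset: what is moved stays moved. The work goes in short steps, Python scripts to look and compute and a tool call to move; the robot and the scene stay as the last step left them, time stands still between calls to the robot, and variables do not carry over. Pictures are saved under pics/ and viewed, at most 10 in all, crops included, and the job is handed in when it is done.

Besides the shell and the picture viewer there is one more tool, called after "Request:" as name(argument=value, ...) on one line, values as JSON. arm_command: Moves the arm, as the interface text tells. Its arguments: {"type":"object","properties":{"xyz":{"type":"array"},"rot":{"type":"array"},"grip":{"type":"number"},"squeeze":{"type":"number"}},"required":["xyz","rot"]}

```bash
mkdir -p pics; cat > h.py <<'E'
from bench import r
import numpy as np, cv2
def w(cam,p):
    return (np.array(r.camera_model(cam)["T"])@np.r_[p,1])[:3]
def proj(cam,P):
    m=r.camera_model(cam); p=(np.linalg.inv(np.array(m["T"]))@np.r_[P,1])[:3]
    return np.array([m["cx"]+m["fx"]*p[0]/-p[2], m["cy"]+m["fy"]*-p[1]/-p[2]])
def pix(cam,u,v,z):
    m=r.camera_model(cam);T=np.array(m["T"])
    d=T[:3,:3]@np.array([(u-m["cx"])/m["fx"],-(v-m["cy"])/m["fy"],-1]);o=T[:3,3]
    return o+d*(z-o[2])/d[2]
def snap(cam,name):
    im=r.camera(cam); cv2.imwrite(f"pics/{name}.png",im[:,:,::-1]); return im
def pts(cam,labels,f=None):
    for l in labels:
        for d in (f or r.spot_point)(l,cam)[:4]:
            P=w(cam,d["at"]); print(cam,l,round(d["conf"],2),P.round(3),proj(cam,P).round(0))
E
python3 - <<'E'
from h import *
a=snap("top","t0");b=snap("side","s0")
cv2.imwrite("pics/ts.png",cv2.resize(np.hstack([a,b])[:,:,::-1],(800,300)))
for c in("top","side"):
    m=r.camera_model(c);print(c,{k:v for k,v in m.items() if k!="T"},np.round(m["T"],3).tolist())
    pts(c,["stand","nose","button_top","cap","cap_bar","board"])
pts("top",["spanner","cap_screw_5","soft_jaw"])
s=r.read_state();print(s["time"],s["ee_pos"],s["eef_rot"],s["width"])
E
```

```text
top {'fx': 476.5779490027522, 'fy': 476.5779490027522, 'cx': 249.75642002434728, 'cy': 184.0106465476894} [[-0.01, 0.997, -0.082, 0.426], [-1.0, -0.01, -0.003, -0.2], [-0.004, 0.082, 0.997, 1.734], [0.0, 0.0, 0.0, 1.0]]
top stand 0.69 [ 0.515 -0.195 -0.002] [250. 199.]
top nose 0.84 [ 0.512 -0.192  0.141] [249. 198.]
top nose 0.36 [ 0.655  0.318 -0.001] [110. 162.]
top nose 0.17 [ 0.519 -0.194 -0.   ] [250. 198.]
top cap 0.69 [ 0.397 -0.691 -0.002] [387. 230.]
top cap 0.58 [ 0.516 -0.197  0.145] [251. 197.]
top cap_bar 0.72 [ 0.515 -0.196  0.191] [250. 196.]
top cap_bar 0.63 [ 0.398 -0.694  0.046] [392. 230.]
top board 0.56 [ 0.697  0.137 -0.   ] [159. 150.]
side {'fx': 454.6768211505542, 'fy': 454.6768211505542, 'cx': 255.09637063481253, 'cy': 195.0805452044469} [[0.901, 0.214, -0.378, -0.085], [-0.434, 0.452, -0.779, -1.448], [0.004, 0.866, 0.5, 0.944], [0.0, 0.0, 0.0, 1.0]]
side nose 0.83 [ 0.512 -0.189  0.146] [252. 194.]
side button_top 0.59 [ 0.444 -0.211  0.166] [236. 196.]
side cap 0.68 [ 0.518 -0.193  0.141] [254. 195.]
side cap 0.56 [ 0.398 -0.688 -0.   ] [292. 330.]
side cap_bar 0.97 [ 0.397 -0.689  0.041] [293. 320.]
side cap_bar 0.56 [ 0.509 -0.191  0.187] [251. 184.]
side board 0.9 [ 0.696  0.138 -0.001] [258. 180.]
top spanner 0.53 [ 0.747 -0.222  0.002] [257. 136.]
top spanner 0.28 [ 0.513 -0.191  0.144] [249. 197.]
top cap_screw_5 0.39 [ 0.349 -0.192  0.002] [250. 245.]
top cap_screw_5 0.26 [ 0.698  0.135 -0.002] [160. 150.]
top soft_jaw 0.49 [ 0.658  0.317 -0.001] [110. 161.]
0.85 [ 0.22648458 -0.58253584  0.22258608] [9.82861773e-01 1.84344062e-01 5.49383294e-06 3.93831960e-05] 0.08720795556848847
```

View pics/t0.png

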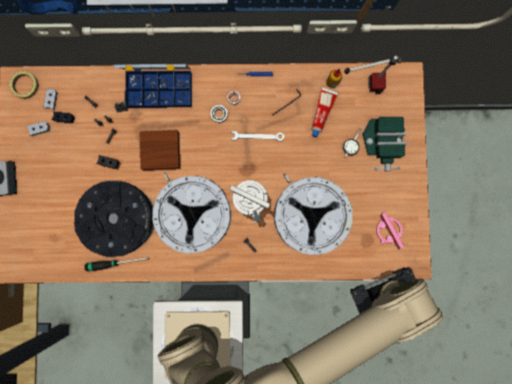

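View pics/s0.png

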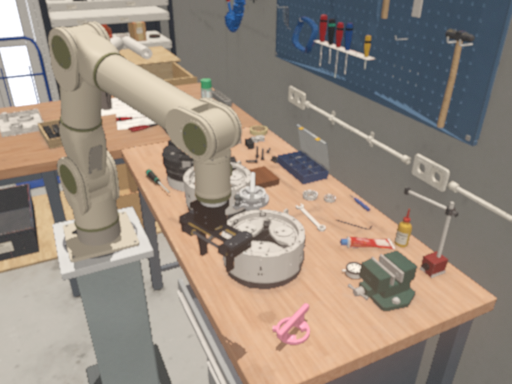

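The top view shows the stand at about (250,198) px between two chucks, with its bar running from lower right to upper left, and the board at (159,150). The side view shows the stand at about (252,195). The bar's angle of about 60° agrees with the button bearing. I'll check a zoomed view with the model overlaid.

```bash
python3 - <<'E'
from h import *
c=np.array([.5137,-.193]);a=np.radians(59.5)
out=[]
for n,f in(("top","t0"),("side","s0")):
    im=cv2.imread(f"pics/{f}.png");o=proj(n,[*c,.17]).astype(int);k=8;h=24
    z=cv2.resize(im[o[1]-h:o[1]+h,o[0]-h:o[0]+h],None,fx=k,fy=k,interpolation=2)
    def P(ang,rad,zz,col):
        p=proj(n,[c[0]+rad*np.cos(ang),c[1]+rad*np.sin(ang),zz]);q=((p-o+h+.5)*k).astype(int);cv2.circle(z,tuple(map(int,q)),3,col,-1)
    for s in(1,-1):
        for e in(8,-8):
            P(a+s*0+ (0 if s>0 else np.pi)+np.arctan2(e,70),.0705,.199,(0,0,255))
    P(a,0,.199,(0,255,0));P(a+np.radians(135),.072,.17,(255,0,0))
    out.append(z)
cv2.imwrite("pics/z.png",np.hstack(out))
E
```

```text
(no output)
```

View pics/z.png

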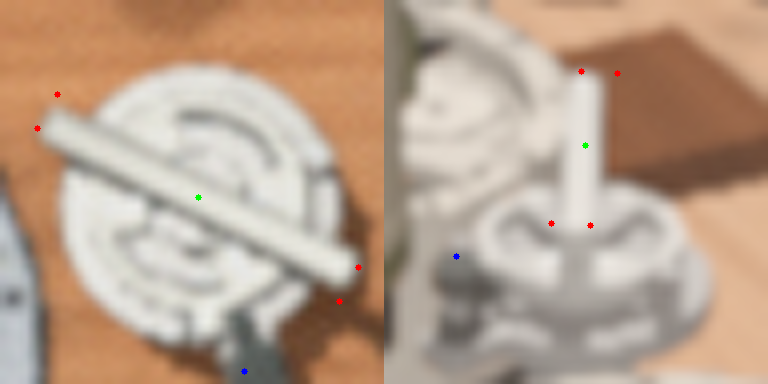

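The bar's centre matches. Its angle is nearer 63.4° than 59.5°, so the button should be at about (0.445, -0.214). I'll move above the button with the fingers shut and the tool already turned to the grasp orientation.

Request:
arm_command(xyz=[[0.01,0.015,0.01],[0.03,0.045,0.02],[0.05,0.08,0.02],[0.07,0.115,0.02],[0.09,0.15,0.02],[0.11,0.185,0.02],[0.13,0.22,0.02],[0.15,0.255,0.02],[0.17,0.29,0.02],[0.19,0.32,0.02],[0.205,0.345,0.02],[0.215,0.36,0.01],[0.2185,0.3685,0],[0.2185,0.3685,0],[0.2185,0.3685,-0.02],[0.2185,0.3685,-0.03],[0.2185,0.3685,-0.03],[0.2185,0.3685,-0.03]], rot=[[0,0,0.04],[0,0,0.1],[0,0,0.17],[0,0,0.25],[0,0,0.33],[0,0,0.41],[0,0,0.49],[0,0,0.56],[0,0,0.63],[0,0,0.68],[0,0,0.72],[0,0,0.7365],[0,0,0.7365],[0,0,0.7365],[0,0,0.7365],[0,0,0.7365],[0,0,0.7365],[0,0,0.7365]], grip=0, squeeze=20)

```text
time: 2.35
ee_pos: [0.444, -0.2152, 0.1921]
eef_rot: [0.851, 0.525, -0.0, -0.001]
ft_force: [0.6, -0.1, -0.4]
width: 0.0005
grip_force: 0.0
```

```bash
python3 - <<'E'
from h import *
a=snap("top","t1");b=snap("side","s1")
s=r.read_state();print(s["time"],s["ee_pos"],s["eef_rot"],s["joint_positions"],s["ft_force"])
out=[]
for n,i in(("top",a),("side",b)):
    o=proj(n,[.48,-.205,.17]).astype(int);z=cv2.resize(i[o[1]-24:o[1]+24,o[0]-24:o[0]+24,::-1],None,fx=8,fy=8,interpolation=2)
    q=((proj(n,s["ee_pos"])-o+24.5)*8).astype(int);cv2.circle(z,tuple(map(int,q)),3,(0,0,255),-1)
    out.append(z)
cv2.imwrite("pics/z1.png",np.hstack(out))
pts("side",["button_top","cap","nose","cap_bar"])
pts("top",["board","nose"])
E
```

```text
2.45 [ 0.44494933 -0.21488716  0.19319692] [8.50981060e-01 5.25196267e-01 1.42268023e-04 3.10666966e-04] [ 0.78745644  0.09117566 -0.45061323  1.8192506   0.04212013  1.23983453
 -0.14009986] [-0.10059295 -0.17415253  1.11770222]
side button_top 0.6 [ 0.443 -0.209  0.17 ] [236. 194.]
side cap 0.72 [ 0.398 -0.69  -0.003] [293. 332.]
side cap 0.54 [ 0.515 -0.193  0.142] [253. 195.]
side nose 0.86 [ 0.511 -0.188  0.143] [251. 194.]
side cap_bar 0.72 [ 0.394 -0.691  0.038] [292. 321.]
side cap_bar 0.63 [ 0.508 -0.191  0.187] [251. 184.]
top board 0.58 [0.696 0.136 0.   ] [159. 151.]
top nose 0.63 [ 0.515 -0.193  0.143] [249. 197.]
```

View pics/z1.png

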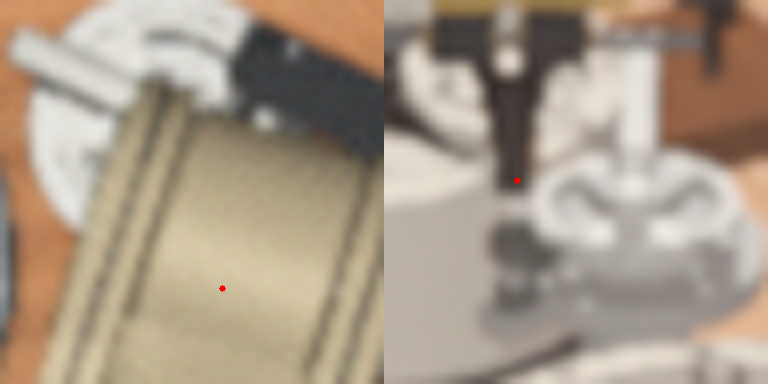

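The side view shows the shut fingertips at (513,185) in the crop, directly over the dark button at (513,240). I'll press down.

Request:
arm_command(xyz=[[0,0,-0.008],[0,0,-0.016],[0,0,-0.021],[0,0,-0.024],[0,0,-0.027],[0,0,-0.03],[0,0,-0.032],[0,0,-0.034],[0,0,-0.035],[0,0,-0.035]], rot=[[0,0,0],[0,0,0],[0,0,0],[0,0,0],[0,0,0],[0,0,0],[0,0,0],[0,0,0],[0,0,0],[0,0,0]])

```text
time: 3.58
ee_pos: [0.445, -0.2141, 0.1583]
eef_rot: [0.851, 0.526, -0.0, 0.0]
ft_force: [-5.7, 2.0, 11.5]
width: 0.0003
grip_force: 5.9
```

Request:
arm_command(xyz=[[0,0,-0.001],[0,0,-0.002],[0,0,-0.002],[0,0,-0.002]], rot=[[0,0,0],[0,0,0],[0,0,0],[0,0,0]])

```text
time: 3.92
ee_pos: [0.4451, -0.2142, 0.1581]
eef_rot: [0.851, 0.526, -0.0, 0.001]
ft_force: [-13.8, 4.6, 29.8]
width: 0.0004
grip_force: 14.9
```

The button has bottomed at 0.158 m. Next I'll rise, move over the bar, open the fingers and descend.

Request:
arm_command(xyz=[[0,0,0.01],[0,0,0.035],[0,0,0.065],[0,0,0.075],[0.01,0.003,0.075],[0.035,0.011,0.075],[0.06,0.018,0.075],[0.0685,0.021,0.075],[0.0685,0.021,0.075],[0.0685,0.021,0.075]], rot=[[0,0,0],[0,0,0],[0,0,0],[0,0,0],[0,0,0],[0,0,0],[0,0,0],[0,0,0],[0,0,0],[0,0,0]])

```text
time: 4.75
ee_pos: [0.5133, -0.1927, 0.2293]
eef_rot: [0.85, 0.526, -0.0, -0.001]
ft_force: [0.2, -0.0, 0.2]
width: 0.0002
grip_force: 0.0
```

Request:
arm_command(xyz=[[0,0,0],[0,0,0],[0,0,0],[0,0,0],[0,0,0],[0,0,0],[0,0,0],[0,0,-0.01],[0,0,-0.025],[0,0,-0.04],[0,0,-0.05],[0,0,-0.056],[0,0,-0.059],[0,0,-0.06],[0,0,-0.06]], rot=[[0,0,0],[0,0,0],[0,0,0],[0,0,0],[0,0,0],[0,0,0],[0,0,0],[0,0,0],[0,0,0],[0,0,0],[0,0,0],[0,0,0],[0,0,0],[0,0,0],[0,0,0]], grip=1)

```text
time: 6.0
ee_pos: [0.5137, -0.193, 0.1708]
eef_rot: [0.851, 0.526, 0.0, 0.0]
ft_force: [-0.3, -0.8, 0.7]
width: 0.0856
grip_force: 0.0
```

```bash
python3 - <<'E'
from h import *
b=snap("side","s2");s=r.read_state();print(s["time"],s["ee_pos"],s["ft_force"],s["width"])
n="side";o=proj(n,[.5,-.2,.17]).astype(int);h=32
z=cv2.resize(b[o[1]-h:o[1]+h,o[0]-h:o[0]+h,::-1],None,fx=8,fy=8,interpolation=2)
q=((proj(n,s["ee_pos"])-o+h+.5)*8).astype(int);cv2.circle(z,tuple(map(int,q)),3,(0,0,255),-1)
cv2.imwrite("pics/z2.png",z)
E
```

```text
6.05 [ 0.51383617 -0.19311878  0.17111323] [-0.32356568 -0.40892586 -0.42400351] 0.08619725516225998
```

View pics/z2.png

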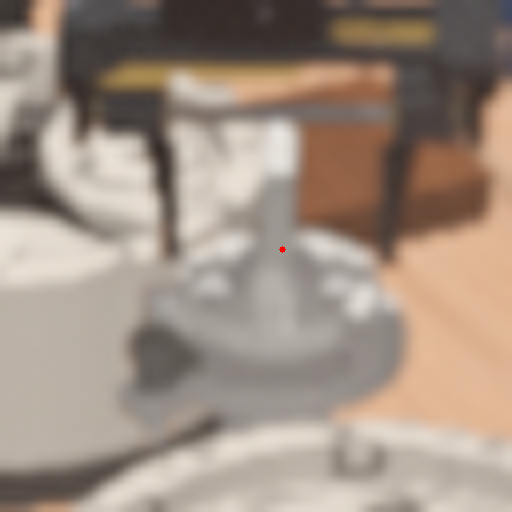

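The fingers straddle the bar, centred on it at (282,190) in the crop. I'll close gently.

Request:
arm_command(xyz=[[0,0,0],[0,0,0],[0,0,0],[0,0,0],[0,0,0],[0,0,0],[0,0,0],[0,0,0],[0,0,0],[0,0,0]], rot=[[0,0,0],[0,0,0],[0,0,0],[0,0,0],[0,0,0],[0,0,0],[0,0,0],[0,0,0],[0,0,0],[0,0,0]], grip=0, squeeze=20)

```text
time: 6.88
ee_pos: [0.5135, -0.1931, 0.1706]
eef_rot: [0.851, 0.526, 0.0, 0.0]
ft_force: [0.0, -0.3, -0.6]
width: 0.0279
grip_force: 0.0
```

```bash
python3 - <<'E'
from h import *
s=r.read_state();print(s["time"],s["ee_pos"],s["ft_force"],s["torque"],s["width"],s["grip_force"])
E
```

```text
6.8833 [ 0.51350815 -0.19305327  0.17059261] [ 0.02990324 -0.34561909 -0.57718734] [-0.07135935 -0.12486246  0.00935225] 0.027894399534533664 0.0
```

Request:
arm_command(xyz=[[0,0,0],[0,0,0],[0,0,0],[0,0,0],[0,0,0],[0,0,0]], rot=[[0,0,0],[0,0,0],[0,0,0],[0,0,0],[0,0,0],[0,0,0]], grip=0, squeeze=25)

```text
time: 7.38
ee_pos: [0.5133, -0.193, 0.1705]
eef_rot: [0.851, 0.526, -0.0, -0.0]
ft_force: [-2.9, 1.2, 0.1]
width: 0.0159
grip_force: 25.0
```

```bash
python3 - <<'E'
from h import *
s=r.read_state();print(s["time"],s["ee_pos"],s["ft_force"],s["torque"],s["width"],s["grip_force"])
E
```

```text
7.3833 [ 0.51327445 -0.19296532  0.17049852] [-2.91885784  1.17159154  0.0973496 ] [ 0.23344591  0.50148121 -0.05835966] 0.01588697200725518 24.960469789803028
```

The bar is held with under 3 N of side load. I'll start turning anticlockwise.

Request:
arm_command(xyz=[[0,0,0],[0,0,0],[0,0,0],[0,0,0],[0,0,0],[0,0,0],[0,0,0],[0,0,0]], rot=[[0,0,0.03],[0,0,0.08],[0,0,0.14],[0,0,0.2],[0,0,0.26],[0,0,0.32],[0,0,0.38],[0,0,0.4]])

```text
time: 8.05
ee_pos: [0.5137, -0.1934, 0.1705]
eef_rot: [0.728, 0.685, 0.0, 0.0]
ft_force: [0.1, -0.3, -2.1]
width: 0.0155
grip_force: 25.0
```

```bash
python3 - <<'E'
from h import *
s=r.read_state();print(s["time"],s["ee_pos"],s["ft_force"],s["torque"],s["width"],s["grip_force"],s["joint_positions"])
E
```

```text
8.05 [ 0.51369707 -0.19342597  0.17047238] [ 0.10495559 -0.3253014  -2.11205297] [-0.24466596 -0.30554057 -0.0686879 ] 0.015534222695680706 24.953724502120167 [ 0.73980429  0.24469853 -0.53111106  1.71189143  0.13121833  1.2197137
  0.11565373]
```

Request:
arm_command(xyz=[[0,0,0],[0,0,0],[0,0,0],[0,0,0],[0,0,0],[0,0,0],[0,0,0],[0,0,0],[0,0,0],[0,0,0],[0,0,0],[0,0,0],[0,0,0],[0,0,0],[0,0,0],[0,0,0]], rot=[[0,0,0.04],[0,0,0.12],[0,0,0.2],[0,0,0.28],[0,0,0.36],[0,0,0.44],[0,0,0.52],[0,0,0.6],[0,0,0.68],[0,0,0.76],[0,0,0.84],[0,0,0.91],[0,0,0.97],[0,0,1.02],[0,0,1.05],[0,0,1.05]])

```text
time: 9.38
ee_pos: [0.5136, -0.1931, 0.1705]
eef_rot: [0.288, 0.958, 0.0, 0.0]
ft_force: [0.1, -0.6, -1.5]
width: 0.0157
grip_force: 25.0
```

```bash
python3 - <<'E'
from h import *
s=r.read_state();print(s["time"],s["ee_pos"],s["ft_force"],s["torque"],s["width"],s["grip_force"],s["joint_positions"])
E
```

```text
9.3833 [ 0.51364757 -0.19305719  0.17047195] [ 0.1309819  -0.60882756 -1.47892415] [ 0.12379796 -0.23763015  0.05669194] 0.015659425819848236 24.953452341724187 [ 0.84735159  0.26611677 -0.66001321  1.70658746  0.17178539  1.22731003
  1.13317162]
```

Turned 83° so far. I'll ease on to the stop.

Request:
arm_command(xyz=[[0,0,0],[0,0,0],[0,0,0],[0,0,0],[0,0,0]], rot=[[0,0,0.03],[0,0,0.06],[0,0,0.09],[0,0,0.12],[0,0,0.12]])

```text
time: 9.8
ee_pos: [0.5136, -0.193, 0.1705]
eef_rot: [0.23, 0.973, 0.0, 0.0]
ft_force: [-0.2, 0.1, -2.6]
width: 0.0157
grip_force: 25.0
```

```bash
python3 - <<'E'
from h import *
s=r.read_state();print(s["time"],s["ee_pos"],s["eef_rot"],s["ft_force"],s["torque"])
E
```

```text
9.8 [ 0.51356943 -0.19302732  0.17049552] [2.30273160e-01 9.73126023e-01 1.03745098e-04 6.78283668e-05] [-0.18548842  0.08508327 -2.56236535] [ 0.1456096  -0.22784376  0.00807211]
```

Now at 90° with almost no torque. I'll lift slowly at first and check the force.

Request:
arm_command(xyz=[[0,0,0],[0,0,0],[0,0,0.003],[0,0,0.006],[0,0,0.01],[0,0,0.014],[0,0,0.018],[0,0,0.02]], rot=[[0,0,0],[0,0,0],[0,0,0],[0,0,0],[0,0,0],[0,0,0],[0,0,0],[0,0,0]], squeeze=40)

```text
time: 10.47
ee_pos: [0.5137, -0.1932, 0.1914]
eef_rot: [0.23, 0.973, -0.0, 0.0]
ft_force: [0.3, -0.6, -3.3]
width: 0.0159
grip_force: 40.0
```

The wrist force equals the cap's weight, so it is free. I'll raise it, carry it over the board and start down.

Request:
arm_command(xyz=[[0,0,0.02],[0,0,0.05],[0,0,0.08],[0,0,0.095],[0.01,0.015,0.1],[0.025,0.045,0.1],[0.042,0.075,0.1],[0.06,0.108,0.1],[0.078,0.14,0.1],[0.096,0.173,0.1],[0.114,0.206,0.1],[0.132,0.238,0.1],[0.15,0.27,0.1],[0.165,0.298,0.1],[0.175,0.317,0.1],[0.181,0.327,0.1],[0.183,0.33,0.1],[0.183,0.33,0.1],[0.183,0.33,0.1]], rot=[[0,0,0],[0,0,0],[0,0,0],[0,0,0],[0,0,0.02],[0,0,0.06],[0,0,0.1],[0,0,0.14],[0,0,0.19],[0,0,0.24],[0,0,0.29],[0,0,0.33],[0,0,0.37],[0,0,0.41],[0,0,0.44],[0,0,0.46],[0,0,0.46],[0,0,0.46],[0,0,0.46]])

```text
time: 12.05
ee_pos: [0.6965, 0.1358, 0.2905]
eef_rot: [0.003, 1.0, -0.0, -0.0]
ft_force: [0.5, -0.5, -3.4]
width: 0.0154
grip_force: 40.0
```

```bash
python3 - <<'E'
from h import *
b=snap("side","s3");t=snap("top","t3");s=r.read_state();print(s["time"],s["ee_pos"],s["eef_rot"],s["ft_force"],s["width"])
pts("side",["board","cap","button_top"])
out=[]
for n,i in(("top",t),("side",b)):
    o=proj(n,[.65,.0,.1]).astype(int);z=cv2.resize(i[o[1]-64:o[1]+64,o[0]-64:o[0]+64,::-1],None,fx=3,fy=3,interpolation=2);out.append(z)
cv2.imwrite("pics/z3.png",np.hstack(out))
E
```

```text
12.15 [0.69655993 0.13518777 0.29091415] [ 3.40328409e-03  9.99994108e-01 -3.97856758e-04  2.07820676e-04] [-0.43558687 -0.10575598 -4.5814958 ] 0.015708887236951973
side board 0.72 [0.695 0.137 0.001] [258. 180.]
side board 0.54 [0.697 0.134 0.26 ] [259. 125.]
side board 0.27 [ 0.744 -0.22  -0.005] [310. 218.]
side cap 0.83 [ 0.394 -0.688 -0.001] [291. 331.]
side cap 0.59 [0.697 0.133 0.259] [259. 125.]
side cap 0.17 [ 0.746 -0.222 -0.005] [311. 219.]
side button_top 0.48 [ 0.446 -0.214  0.159] [237. 198.]
```

View pics/z3.png

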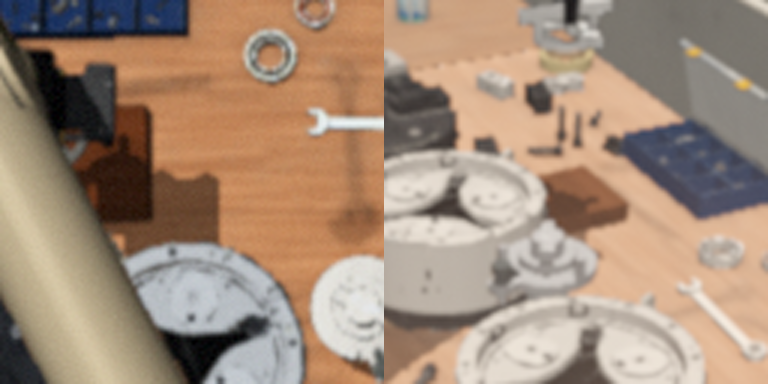

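The cap is held above the board and the button reads 0.159 m, which is down. The chuck's rear edge leaves room, so I'll descend.

Request:
arm_command(xyz=[[0,0.001,-0.02],[0,0.001,-0.045],[0,0.001,-0.07],[0,0.001,-0.095],[0,0.001,-0.12],[0,0.001,-0.145],[0,0.001,-0.17],[0,0.001,-0.19],[0,0.001,-0.205],[0,0.001,-0.215],[0,0.001,-0.222],[0,0.001,-0.226],[0,0.001,-0.228],[0,0.001,-0.228]], rot=[[0,0,0],[0,0,0],[0,0,0],[0,0,0],[0,0,0],[0,0,0],[0,0,0],[0,0,0],[0,0,0],[0,0,0],[0,0,0],[0,0,0],[0,0,0],[0,0,0]])

```text
time: 13.47
ee_pos: [0.6968, 0.1381, 0.0631]
eef_rot: [0.002, 1.0, 0.0, 0.0]
ft_force: [0.1, -0.0, -4.5]
width: 0.016
grip_force: 40.0
```

Request:
arm_command(xyz=[[0,0,-0.002],[0,0,-0.004],[0,0,-0.005],[0,0,-0.006],[0,0,-0.007],[0,0,-0.0075],[0,0,-0.008],[0,0,-0.008]], rot=[[0,0,0],[0,0,0],[0,0,0],[0,0,0],[0,0,0],[0,0,0],[0,0,0],[0,0,0]])

```text
time: 14.13
ee_pos: [0.6967, 0.1379, 0.0556]
eef_rot: [0.002, 1.0, -0.0, 0.0]
ft_force: [-3.4, -3.1, 5.0]
width: 0.0161
grip_force: 40.0
```

The cap is resting on the board. I'll open the fingers, then retreat straight up.

Request:
arm_command(xyz=[[0,0,0],[0,0,0],[0,0,0],[0,0,0],[0,0,0],[0,0,0],[0,0,0]], rot=[[0,0,0],[0,0,0],[0,0,0],[0,0,0],[0,0,0],[0,0,0],[0,0,0]], grip=0.7)

```text
time: 14.72
ee_pos: [0.6965, 0.138, 0.0545]
eef_rot: [0.002, 1.0, 0.0, -0.0]
ft_force: [-0.3, -0.2, 0.2]
width: 0.0545
grip_force: 0.0
```

Request:
arm_command(xyz=[[0,0,0.01],[0,0,0.03],[0,0,0.06],[0,0,0.09],[0,0,0.12],[0,0,0.15],[0,0,0.18],[0,0,0.2],[0,0,0.2],[0,0,0.2]], rot=[[0,0,0],[0,0,0],[0,0,0],[0,0,0],[0,0,0],[0,0,0],[0,0,0],[0,0,0],[0,0,0],[0,0,0]])

```text
time: 15.55
ee_pos: [0.6969, 0.1384, 0.2566]
eef_rot: [0.002, 1.0, 0.0, 0.001]
ft_force: [-0.4, 0.3, -0.9]
width: 0.0609
grip_force: 0.0
```

```bash
python3 - <<'E'
from h import *
b=snap("side","s4");s=r.read_state();print(s["time"],s["ee_pos"],s["ft_force"],s["width"])
pts("side",["board","cap","cap_bar","button_top"])
n="side";o=proj(n,[.65,.0,.1]).astype(int);z=cv2.resize(b[o[1]-64:o[1]+64,o[0]-64:o[0]+64,::-1],None,fx=4,fy=4,interpolation=2)
cv2.imwrite("pics/z4.png",z)
E
```

```text
15.6 [0.69639851 0.13810887 0.25488224] [-1.374028   -0.8607976  -0.02935928] 0.0609476439547499
side board 0.53 [ 0.695  0.136 -0.001] [258. 181.]
side cap 0.72 [0.697 0.134 0.028] [258. 175.]
side cap 0.68 [ 0.398 -0.687 -0.003] [292. 331.]
side cap 0.37 [0.694 0.139 0.07 ] [257. 166.]
side cap_bar 0.84 [0.688 0.135 0.069] [256. 167.]
side cap_bar 0.62 [ 0.397 -0.691  0.041] [293. 320.]
side button_top 0.55 [ 0.443 -0.214  0.155] [237. 199.]
```

View pics/z4.png

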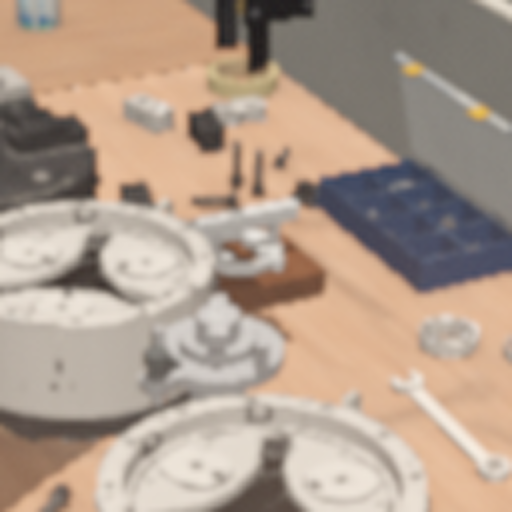

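The cap stands upright in the middle of the board at (250,245) in the crop. The gripper is clear, the button is down and the spanner is where it was. I'll hand the job in.

```bash
python3 -c "
from bench import r
print(r.close_job())"
```

```text
the job is handed in; nothing more can be done
None
```

The cap is off the stand and standing upright in the middle of the board, with the button still down and the gripper clear; the job was handed in at about 15.6 s, and no verdict came back.

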